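Lock a keyed sample bottle in its base and set its cap for the autoclave

ROBOT

A 6-joint arm with a two-finger parallel gripper is mounted at the origin on a cart in front of the work surface, level with it; the furniture and walls round the work are solid. World frame = base frame: x ahead of the robot, y to its left, z up, the work surface at z = 0. Lengths are in mm, angles in rad, forces in N, time in s.
With the tool pointing down it reaches from about 300 to 775 mm from the base axis. Payload 14.6 kg.
Tool frame: the origin (TCP) lies at the very end of the fingers, on their centre line; the grasp point (between the pads) lies 19 mm behind it (manip.grip_point_offset is the distance from the TCP to the grasp point, in mm); z points along the fingers, y is the line along which they close (so a half turn about z gives the same grasp; the last joint's range is limited). The gripper opens to 94 mm and grips with 3 to 60 N. Pads are 16 mm wide; open, the fingers measure 119 mm over their backs; the gripper's body (75 mm by 177 mm) begins 78 mm behind the grasp point.
Start: joints at [1.241, 0.3, 1.521, -0, 1.321, -0.067], TCP at [142.88, 531.107, 205.446] pointing down, gripper open.
Joint ranges: [-3.03, 3.03], [-0.79, 2.21], [0.23, 2.52], [-1.04, 4.18], [0, 3.07], [-2.55, 2.55]. Speed limits (rad/s): [2.22, 2.22, 2.57, 3.14, 3.14, 3.14].

INTERFACE

Orientations are given as [roll, pitch, yaw] about the fixed x, y, z axes, in that order (R = Rz(yaw) Ry(pitch) Rx(roll)).
In Python, from cell import telemetry, eyes, manip gives the robot as it stands.
- The arm moves only by the tool play_rows, never from a script. Its arguments are lists of equal length, an entry for each row: "translation": the shift along the world's x, y, z in m, a list of three; "yaw": the turn about the world's z in rad. A call has 1 to 12 rows; each row is the pose to reach, as a shift and turn from the pose commanded when the call began; what a row does not reach only later rows make up. A row lasts 1/8 s, in which the tool goes at most 62.5 mm and 10.7 degrees, less where a joint would pass 70% of its speed; a pose out of reach is approached as far as the arm can. A call with a gripper value outside its range is refused whole. "hand" is the opening, from 0 (shut) to 1 (fully open), set as the call begins (left out, the last holds). The fingers move at their own pace and stop on an object; "force" is the grip in N (left out, the last holds). Time passes only in rows, so rows that repeat a pose let the fingers close. It gives the time, the measured TCP pose, the force, the opening and the grip force at its end, in the units of the state.
- telemetry.read_state(): the state, without advancing time (a new reading comes with each control period).
- eyes.camera(name): name is "scene" or "top" or "wrist"; returns a dict with "pixels" (400x640x3 uint8, red, green, blue), "fx", "fy", "cx", "cy" (pixels), "dist_coeffs" ([k1, k2, p1, p2, k3] as OpenCV has them; the pictures are not rectified), "cam_to_world" (4x4, takes a point from camera to world coordinates); the wrist camera has in their place "T_tool_cam" (4x4, takes a point from camera to tool coordinates, whose origin is the TCP and whose axes are the flange's). Camera axes: x right, y up, looking along -z (the intrinsics and any distortion apply to the point x, -y, -z); pixel columns grow to the right and rows downward; lengths in mm; the calibration is good to about 2 mm. A picture is of the moment at which its call begins: read the wrist's pose just before it. There is no depth.
- manip.sign_off(): hands the job in; it is judged then, once.
The state is a dict: "clock": time; "joints": joint angles; "qd": joint speeds; "effort": joint torques, N m; "eef_pos": TCP position; "eef_rot": TCP orientation; "wrist_force": force on the tool from outside, world axes, zero at the start; "moment": the same for the moment, N m; "finger_gap": finger opening in mm; "finger_force": force on a finger pad.
Only numpy, scipy, OpenCV 4.12 (cv2) and the standard library are available. Lean on these libraries where they do the work, as an engineer would, in place of code of your own. Each camera call takes 0.05 s, during which the arm holds its last target. There are 200 camera calls.

TASK

Get the empty white sample bottle ready for the autoclave: turn it so that its blue rib faces the yellow mark of the locking base and, keeping it upright, stand it fully down in the base with the rib in the slot, so that the bottle cannot turn. Then screw the orange cap down (clockwise from above) until it seats, and back it off a quarter turn so that the bottle can vent. Finish while still gripping the cap there - do not let go - and leave everything else on the bench where it is.

Things in the scene. Friction and masses are not known exactly. Their poses are not given: they have to be found in the camera images.
- bottle: Empty white round bottle, upright, loose, 62 mm in diameter, 150 mm tall with its cap, 0.12 to 0.24 kg. Origin: centre of its underside, z up its axis. A blue rib 6 mm wide runs up its side from 1 mm to 97 mm on the bottle's own -x side and stands out to 36 mm from the axis; shoulder from 96 to 119 mm. It may be carried by its cap: thread friction keeps cap and bottle together in the air
- rib (a point): point on the outer face of the blue rib, 36 mm from the bottle's axis on its -x side, 50 mm above its underside
- cap: Orange fluted round screw cap of the bottle, 48 mm in diameter, 26 mm tall, white line on its top from the centre towards its own -x. Origin: centre of its lower edge, 124 mm above the bottle's underside when seated, up to 2 mm more when unscrewed (4 mm a turn). Grip it across its diameter from above, at any yaw, and regrip as needed
- cap_top (a point): centre of the cap's top face, 150 mm above the bottle's underside when the cap is seated
- cap_turn (a joint): turn of the cap on the bottle, rad: 0 = seated (firm stop), grows anticlockwise from above as it is unscrewed; 1.571 = a quarter turn off the seat. Starts 0.7 to 2.4 out. Turning takes about 0.07 N m until it seats; it stays where it is left, can turn to 3.6 and never comes off
- locking_base: Fixed locking base: dark foot plate 116 x 116 x 8 mm with a grey cup. Origin: centre of its underside on the bench, z up. Cup: bore 66 mm, floor 8 mm and rim 48 mm above the bench, top 7 mm flared to 71 mm, outside 84 mm. A slot through the wall, 9 mm wide (13 at the top), on the base's own -x side takes the rib: a bottle standing in it has its axes parallel to the base's, underside at 8 mm
- slot_mark (a point): yellow mark on the foot plate in front of the slot, 50 mm from the cup's axis on the base's -x side; two yellow bands also flank the slot on the cup
- tape: roll of beige indicator tape lying flat, 107 mm across, 19 mm tall, origin at the centre of its underside; a bystander
- timer: white bench timer with three buttons, 74 x 66 x 19 mm, origin at the centre of its underside; a bystander
- beaker: clear beaker, 75 mm across, 95 mm tall, origin at the centre of its underside; a bystander
- pipette: white hand pipette with a blue button lying flat, 28 x 233 x 42 mm, origin at the centre of its underside; a bystander

How it is judged (in metres and radians):
On the way, in this order (a step that is already met when the one before it is completed fails the run):
1. the bottle stands fully down in the locking base, upright, its rib in the slot (horizontal distance between bottle and locking_base below 0.005 m and z of bottle in the frame of locking_base below 0.013 m and x of rib in the frame of locking_base below -0.03 m and angle between bottle's own z axis and vertical below 0.06 rad), for 0.2 s.
2. the cap is screwed down until it seats, the bottle still in the base (value of joint cap_turn below 0.05 rad and z of bottle in the frame of locking_base below 0.013 m), for 0.2 s.
At the end, for the whole second after the job is handed in: After seating, the cap is backed off a quarter turn (1.22 to 1.92 rad, 90 +- 20 degrees) and the fingers still grip it (over 3 N); the bottle is at rest, upright, its rib in the slot, underside within 5 mm of the cup floor and within 5 mm of the cup axis (all of step 1 and value of joint cap_turn between 1.22 and 1.92 rad and contact force between the fingers and cap above 3 N and linear speed of bottle below 0.02 m/s); the arm keeps its last pose, push and grip.
It fails at once if the bottle is tipped over (more than about 35 degrees) (angle between bottle's own z axis and vertical above 0.6 rad).
It fails at once if another thing on the bench is pushed away (more than 30 mm) (distance of any of tape, timer, pipette, beaker from where it was at the start of the episode above 0.03 m).
It also fails if it takes over 45 s, if anything falls off the work surface, if the arm or the gripper's body presses on something with over 40 N, if the wrist force passes 120 N, or if a joint passes its speed limit or range.

## Working session

There is one attempt and no reset: what is moved stays moved. The work goes in short steps, Python scripts to look and compute and a tool call to move; the robot and the scene stay as the last step left them, time stands still between calls to the robot, and variables do not carry over. Pictures are saved under pics/ and viewed, at most 10 in all, crops included, and the job is handed in when it is done.

Besides the shell and the picture viewer there is one more tool, called as name(argument=value, ...), one argument or row to a line, values as JSON. play_rows: Moves the arm, as the interface text tells. Its arguments: {"type":"object","properties":{"translation":{"type":"array","items":{"type":"array","items":{"type":"number"}}},"yaw":{"type":"array","items":{"type":"number"}},"hand":{"type":"number"},"force":{"type":"number"}},"required":["translation","yaw"]}

```bash
mkdir -p pics; cat > h.py <<'E'
from cell import telemetry, eyes, manip
import numpy as np, cv2
from scipy.spatial.transform import Rotation as R
def cam(name):
    s=telemetry.read_state(); c=eyes.camera(name)
    if name=="wrist":
        T=np.eye(4); T[:3,:3]=R.from_euler('xyz',s['eef_rot']).as_matrix(); T[:3,3]=s['eef_pos']
        c['M']=T@np.array(c['T_tool_cam'])
    else: c['M']=np.array(c['cam_to_world'])
    c['K']=np.array([[c['fx'],0,c['cx']],[0,c['fy'],c['cy']],[0,0,1.]])
    return c
def p2w(c,uv,z):
    n=cv2.undistortPoints(np.array(uv,float).reshape(-1,1,2),c['K'],np.array(c['dist_coeffs'],float)).reshape(-1,2)
    d=np.c_[n[:,0],-n[:,1],-np.ones(len(n))]@c['M'][:3,:3].T; o=c['M'][:3,3]
    return o+d*((z-o[2])/d[:,2])[:,None]
def save(c,f,s=1): cv2.imwrite('pics/'+f,cv2.cvtColor(c['pixels'],cv2.COLOR_RGB2BGR))
E
python3 - <<'E'
from h import *
import pickle
for n in ('top','scene'):
    c=cam(n); save(c,n+'0.png'); pickle.dump(c,open(n+'.pkl','wb')); print(n,c['M'].round(2).tolist(),c['fx'])
print(telemetry.read_state())
E
```

```text
top [[-0.02, 1.0, -0.09, 409.83], [-1.0, -0.02, 0.01, 125.41], [0.01, 0.09, 1.0, 1630.24], [0.0, 0.0, 0.0, 1.0]] 484.89427489253114
scene [[-0.78, 0.26, -0.57, -435.34], [-0.63, -0.36, 0.69, 1309.16], [-0.02, 0.9, 0.44, 869.17], [0.0, 0.0, 0.0, 1.0]] 487.5031189933101
{'clock': 0.1, 'joints': array([ 1.24139340e+00,  3.00409778e-01,  1.52148995e+00,  3.12707403e-05,
        1.32069963e+00, -6.65884302e-02]), 'qd': array([-0.00074756, -0.00109043, -0.00294579, -0.00123412,  0.00061303,
       -0.00026729]), 'effort': array([ 3.76363823e-03, -5.32637179e+01, -3.53291559e+01,  7.10628228e-02,
        2.34658172e-02, -5.48757200e-06]), 'eef_pos': array([142.80607564, 530.90578076, 204.95851767]), 'eef_rot': array([-3.14059020e+00, -9.72081728e-05,  2.87877036e+00]), 'wrist_force': array([-0.1198507 , -0.65141608,  0.46632026]), 'moment': array([-0.01574341, -0.01645096,  0.03106291]), 'finger_force': 0.0, 'finger_gap': 93.7741786607568}
```

View pics/top0.png

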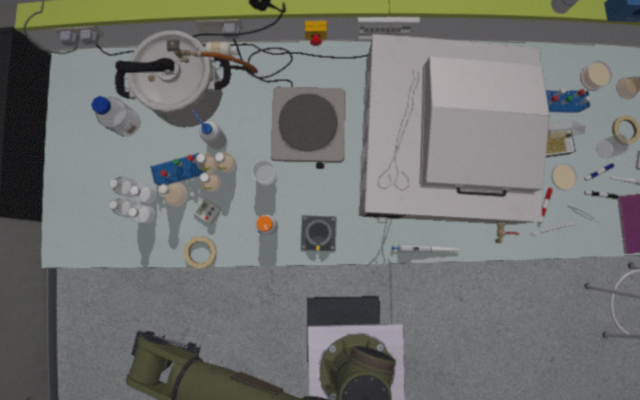

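View pics/scene0.png

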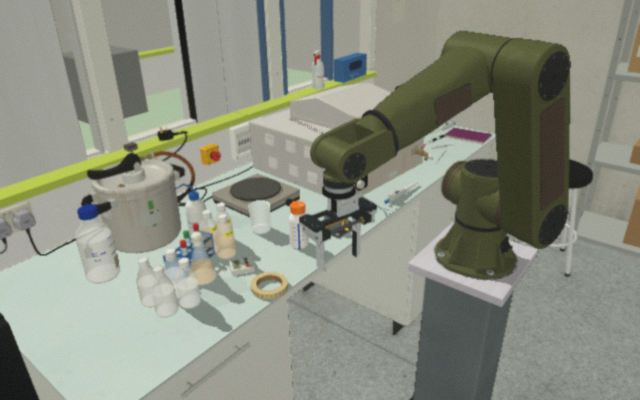

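```bash
python3 - <<'E'
from h import *
import pickle
c=pickle.load(open('top.pkl','rb'))
print(p2w(c,[[266,225]],150),p2w(c,[[318,233],[318,248]],8),p2w(c,[[264,173]],95),p2w(c,[[207,211]],19),p2w(c,[[425,249]],30))
s=pickle.load(open('scene.pkl','rb'))
a=cv2.resize(c['pixels'][140:280,180:360],None,fx=4,fy=4,interpolation=2)[:, :720]
b=cv2.resize(s['pixels'][180:280,220:400],None,fx=4,fy=4,interpolation=2)
cv2.imwrite('pics/crops.png',np.vstack([a[100:450],b[:250*1+0]])[:,:,::-1])
cv2.imwrite('pics/top_crop.png',a[:,:,::-1]); 
E
```

```text
[[482.83571499 276.04622238 150.        ]] [[460.13073661 116.91489277   8.        ]
 [410.13455402 117.79931089   8.        ]] [[652.09366761 286.84647309  95.        ]] [[539.25473398 487.06333803  19.        ]] [[ 399.47818922 -236.79035874   30.        ]]
```

View pics/crops.png

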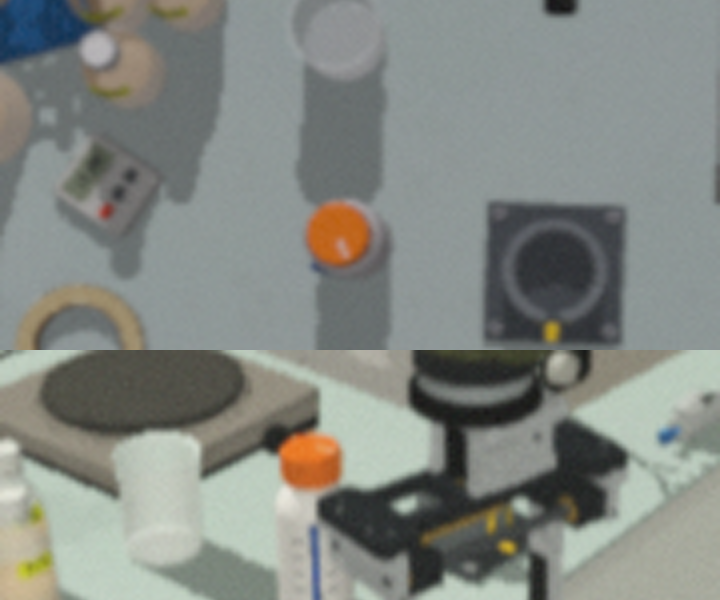

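play_rows(
  translation=[
    [0.03,-0.03,0.06],
    [0.06,-0.06,0.1],
    [0.09,-0.09,0.13],
    [0.12,-0.12,0.15],
    [0.15,-0.15,0.15],
    [0.18,-0.18,0.15],
    [0.21,-0.21,0.15],
    [0.24,-0.25,0.15],
    [0.28,-0.29,0.15],
    [0.31,-0.31,0.15],
    [0.31,-0.31,0.15],
    [0.31,-0.31,0.15],
  ],
  yaw=[0,0,0,0,0,0,0,0,0,0,0,0],
)

```text
clock: 1.6
eef_pos: [452.5, 221.4, 355.3]
eef_rot: [-3.141, -0.0, 2.879]
wrist_force: [-0.0, 0.7, -0.3]
finger_gap: 94.0
finger_force: 0.0
```

```bash
python3 - <<'E'
from h import *
import pickle
c=cam('wrist'); save(c,'w1.png'); pickle.dump(c,open('w1.pkl','wb'))
s=telemetry.read_state(); print(s['clock'],s['eef_pos'],s['eef_rot'],np.array(c['T_tool_cam']).round(2).tolist(),c['dist_coeffs'],s['joints'])
E
```

```text
1.65 [452.31331084 221.62584607 355.44541708] [ 3.14157044e+00 -1.77596176e-04  2.87954099e+00] [[0.0, 0.96, 0.29, 85.04], [1.0, -0.0, 0.0, 0.58], [0.0, 0.29, -0.96, -179.78], [0.0, 0.0, 0.0, 1.0]] [-0.03783541  0.          0.          0.          0.        ] [ 3.82807305e-01  1.26006851e-01  1.38916222e+00  1.24696087e-04
  1.62655216e+00 -9.25930414e-01]
```

View pics/w1.png

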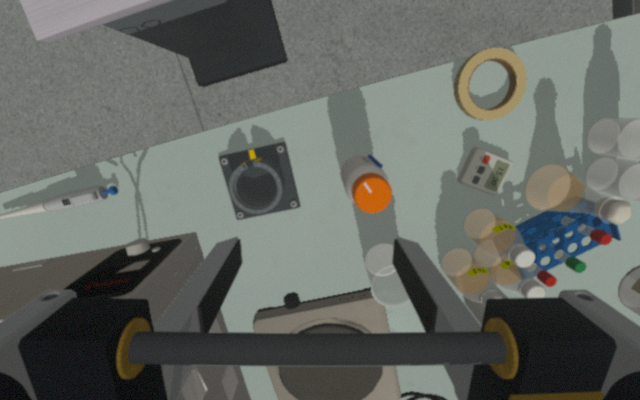

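```bash
python3 - <<'E'
from h import *
import pickle
c=pickle.load(open('w1.pkl','rb')); im=c['pixels']; hsv=cv2.cvtColor(im,cv2.COLOR_RGB2HSV)
def px(lo,hi,box):
    m=cv2.inRange(hsv,lo,hi); x0,y0,x1,y1=box; k=np.zeros_like(m); k[y0:y1,x0:x1]=m[y0:y1,x0:x1]; v,u=np.nonzero(k); return np.c_[u,v]
o=px((3,130,120),(20,255,255),(340,165,405,225)); (x,y),r=cv2.minEnclosingCircle(o.astype(np.float32)); print('cap',len(o),x,y,r,o.mean(0))
cc=p2w(c,[[x,y],[x+r,y]],150.5); print(cc, 'diam',2*np.linalg.norm(cc[1]-cc[0]))
b=px((100,90,40),(130,255,255),(350,145,395,180)); print('rib',len(b),b.min(0),b.max(0)); 
print(b[np.argsort(b[:,1])][[0,1,2,3,-4,-3,-2,-1]].tolist())
g=px((20,110,110),(35,255,255),(235,140,275,200)); print('mark',len(g),g.mean(0),p2w(c,[g.mean(0)],8))
a=cv2.resize(im[130:225,210:400],None,fx=4,fy=4,interpolation=cv2.INTER_CUBIC); cv2.imwrite('pics/w1c.png',a[:,:,::-1])
E
```

```text
cap 1069 371.5227355957031 193.85227966308594 19.73007583618164 [372.48550047 194.5191768 ]
[[487.53818707 283.41547926 150.5       ]
 [493.97368569 307.39620743 150.5       ]] diam 49.658472230860504
rib 38 [369 156] [381 167]
[[369, 156], [370, 156], [369, 157], [370, 157], [379, 166], [380, 166], [381, 166], [380, 167]]
mark 63 [251.65079365 153.84126984] [[412.04497884 120.67508593   8.        ]]
```

View pics/w1c.png

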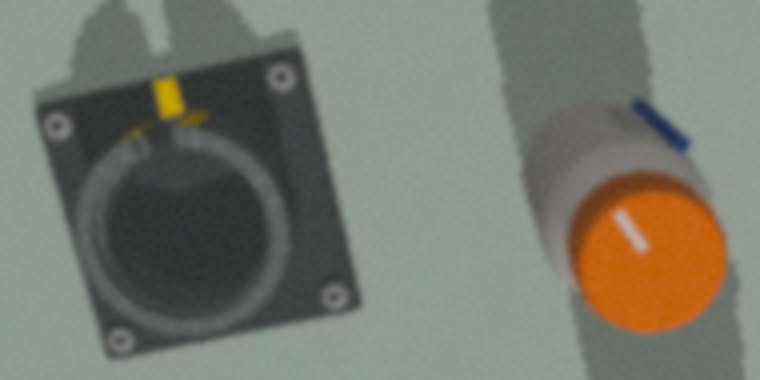

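```bash
python3 - <<'E'
from h import *
import pickle
c=pickle.load(open('w1.pkl','rb'))
f=lambda p: np.array(p,float)/4+[210,130]-0.375
q=p2w(c,f([[36,104],[298,46],[360,303],[108,358]]),8)[:,:2]; print('plate',q.round(1).tolist(),'c',q.mean(0),'sides',[np.linalg.norm(q[i]-q[i-1]).round(1) for i in range(4)])
e=[q[3]-q[0],q[2]-q[1],]; print('yaw',[np.arctan2(v[1],v[0]) for v in e],[np.arctan2(v[1],v[0])-np.pi/2 for v in (q[0]-q[1],q[3]-q[2])])
for z in (150,152):
  C=p2w(c,f([[649,255]]),z)[0,:2]
  print('cap',C)
  for p,zz in (([637,102],1),([688,148],97)):
    P=p2w(c,f([p]),zz)[0,:2]-C; print(P,np.hypot(*P),np.arctan2(P[1],P[0]))
L=p2w(c,f([[617,212],[643,248]]),151)[:,:2]; v=L[0]-L[1]; print('line',np.arctan2(v[1],v[0]),np.hypot(*v))
E
```

```text
plate [[400.4, 66.5], [406.2, 178.7], [518.7, 173.0], [514.2, 58.7]] c [459.8657429  119.23378465] sides [np.float64(114.1), np.float64(112.4), np.float64(112.6), np.float64(114.4)]
yaw [np.float64(-0.06813269754856308), np.float64(-0.05050331959397526)] [np.float64(-3.19345712938828), np.float64(-3.180715052562495)]
cap [487.19865579 284.02619449]
[-21.29436178  24.74901199] 32.64909551121573 2.281304467483668
[-18.16123729  26.86173873] 32.42504507205283 2.1653016992533773
cap [486.59326781 283.81838232]
[-20.6889738   24.95682415] 32.41722857524142 2.2629662263010717
[-17.55584932  27.0695509 ] 32.264042387198145 2.1461487333509046
line -2.761464042018317 14.381114057193805
```

play_rows(
  translation=[
    [0.01,0.015,-0.04],
    [0.02,0.03,-0.08],
    [0.03,0.05,-0.12],
    [0.034,0.062,-0.16],
    [0.034,0.062,-0.18],
    [0.034,0.062,-0.18],
    [0.034,0.062,-0.18],
  ],
  yaw=[-0.1,-0.2,-0.3,-0.38,-0.38,-0.38,-0.38],
)

```text
clock: 2.52
eef_pos: [486.9, 283.6, 176.8]
eef_rot: [3.14, 0.001, 2.5]
wrist_force: [-0.1, 0.4, 0.0]
finger_gap: 93.9
finger_force: 0.0
```

```bash
python3 - <<'E'
from h import *
import pickle
c=cam('wrist'); pickle.dump(c,open('w2.pkl','wb')); im=c['pixels']; save(c,'w2.png')
hsv=cv2.cvtColor(im,cv2.COLOR_RGB2HSV); m=cv2.inRange(hsv,(3,130,120),(20,255,255)); m=cv2.morphologyEx(m,cv2.MORPH_OPEN,np.ones((5,5)))
v,u=np.nonzero(m); print(len(u),u.min(),u.max(),v.min(),v.max())
s=telemetry.read_state(); print(s['clock'],s['eef_pos'],s['eef_rot'])
E
```

```text
3243 286 502 90 266
2.575 [487.0887669  283.55775123 176.93990422] [3.13966415e+00 9.84860624e-04 2.49932256e+00]
```

View pics/w2.png

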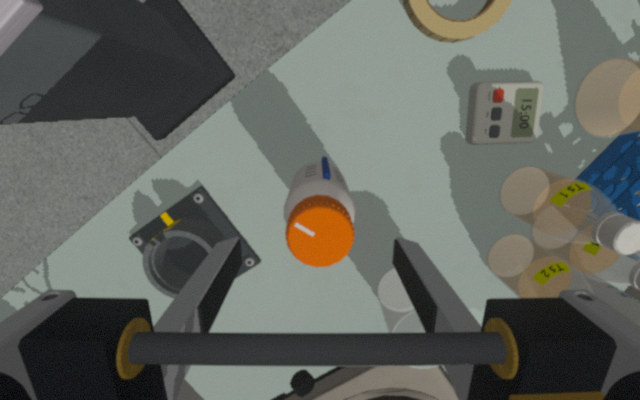

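```bash
python3 - <<'E'
from h import *
import pickle
c=pickle.load(open('w2.pkl','rb')); im=c['pixels']; hsv=cv2.cvtColor(im,cv2.COLOR_RGB2HSV)
# bright top face of the cap
m=cv2.inRange(hsv,(3,100,205),(22,255,255)); k=np.zeros_like(m); k[190:275,275:365]=m[190:275,275:365]
cn=max(cv2.findContours(k,0,1)[0],key=cv2.contourArea); e=cv2.fitEllipse(cv2.convexHull(cn)); print(e)
b=cv2.inRange(hsv,(100,90,40),(130,255,255)); k=np.zeros_like(b); k[150:190,310:345]=b[150:190,310:345]; v,u=np.nonzero(k)
bt=[u[v<=v.min()+1].mean(),v.min()]; tp=[u[v>=v.max()-1].mean(),v.max()]; print('rib',bt,tp)
t=c['M'][:3,:3]
for z in (150,151.5):
    C=p2w(c,[e[0]],z)[0,:2]; E=p2w(c,[[e[0][0]+e[1][0]/2,e[0][1]]],z)[0,:2]; print('cap',C,2*np.hypot(*(E-C)))
    for p,zz in ((bt,1),(tp,97)):
        P=p2w(c,[p],zz)[0,:2]-C; print(P,np.hypot(*P),np.arctan2(P[1],P[0]))
E
```

```text
Traceback (most recent call last):
ValueError: max() iterable argument is empty
```

```bash
python3 - <<'E'
from h import *
import pickle
c=pickle.load(open('w2.pkl','rb')); im=c['pixels']; hsv=cv2.cvtColor(im,cv2.COLOR_RGB2HSV)
box=hsv[200:265,290:352]; V=np.median(hsv[225:255,305:340,2]); print(V)
m=cv2.inRange(hsv,(3,100,int(V-12)),(22,255,255)); k=np.zeros_like(m); k[190:275,275:365]=m[190:275,275:365]
cn=max(cv2.findContours(k,0,1)[0],key=cv2.contourArea); e=cv2.fitEllipse(cv2.convexHull(cn)); print(e)
b=cv2.inRange(hsv,(100,90,40),(130,255,255)); k=np.zeros_like(b); k[150:190,310:345]=b[150:190,310:345]; v,u=np.nonzero(k)
bt=[u[v<=v.min()+1].mean(),v.min()]; tp=[u[v>=v.max()-1].mean(),v.max()]; print('rib',bt,tp)
for z in (150,151.5):
    C=p2w(c,[e[0]],z)[0,:2]; E=p2w(c,[[e[0][0]+e[1][0]/2,e[0][1]]],z)[0,:2]; print('cap',C,2*np.hypot(*(E-C)))
    for p,zz in ((bt,1),(tp,97)):
        P=p2w(c,[p],zz)[0,:2]-C; print(P,np.hypot(*P),np.arctan2(P[1],P[0]))
E
```

```text
196.0
((320.2933044433594, 237.23670959472656), (58.01746368408203, 63.14521408081055), 88.06859588623047)
rib [np.float64(324.4), np.int64(157)] [np.float64(326.5), np.int64(178)]
cap [489.84556475 284.87703436] 40.75171667676234
[-23.68881354  25.55280811] 34.844022290650344 2.3183585101406203
[-21.37913775  23.1162989 ] 31.48699423413526 2.3171729752580763
cap [489.32802069 285.23917536] 40.45575419796123
[-23.17126948  25.19066711] 34.22685259704678 2.314462802877867
[-20.86159369  22.7541579 ] 30.87001446329252 2.312829933150267
```

play_rows(
  translation=[
    [0.001,0.002,-0.02],
    [0.001,0.002,-0.045],
    [0.001,0.002,-0.052],
    [0.001,0.002,-0.052],
  ],
  yaw=[0,0,0,0],
)

```text
clock: 3.08
eef_pos: [488.1, 285.2, 124.2]
eef_rot: [3.141, 0.0, 2.499]
wrist_force: [-0.3, 0.4, 0.2]
finger_gap: 94.0
finger_force: 0.0
```

play_rows(
  translation=[
    [0,0,0],
    [0,0,0],
    [0,0,0],
    [0,0,0],
    [0,0,0],
    [0,0,0],
  ],
  yaw=[0,0,0,0,0,0],
  hand=0,
  force=30,
)

```text
clock: 3.82
eef_pos: [487.9, 285.1, 123.5]
eef_rot: [3.142, 0.0, 2.499]
wrist_force: [0.7, 0.4, 0.4]
finger_gap: 47.4
finger_force: 30.0
```

play_rows(
  translation=[
    [0,0,0.025],
    [0,0,0.055],
    [0,-0.02,0.07],
    [-0.008,-0.05,0.07],
    [-0.014,-0.08,0.07],
    [-0.02,-0.11,0.07],
    [-0.025,-0.14,0.07],
    [-0.028,-0.16,0.07],
    [-0.028,-0.166,0.07],
    [-0.028,-0.166,0.07],
    [-0.028,-0.166,0.07],
  ],
  yaw=[0,0,0.1,0.22,0.34,0.46,0.58,0.7,0.83,0.83,0.83],
)

```text
clock: 5.2
eef_pos: [459.8, 119.4, 193.4]
eef_rot: [3.142, -0.0, -2.957]
wrist_force: [-0.4, -0.1, -2.1]
finger_gap: 47.4
finger_force: 30.0
```

```bash
python3 - <<'E'
from h import *
import pickle
c=cam('wrist'); pickle.dump(c,open('w3.pkl','wb')); im=c['pixels']
t=cam('scene'); pickle.dump(t,open('s3.pkl','wb'))
s=telemetry.read_state(); print(s['clock'],s['eef_pos'],s['eef_rot'],s['wrist_force'],s['finger_gap'])
a=cv2.resize(im[60:300,210:430],None,fx=2.5,fy=2.5,interpolation=2)
cv2.imwrite('pics/w3.png',a[:,:,::-1])
E
```

```text
5.3 [459.81538812 119.45443638 193.35470805] [ 3.14152746e+00 -2.30691073e-04 -2.95578466e+00] [-0.44456731 -0.00673468 -1.44500927] 46.98617502565399
```

View pics/w3.png

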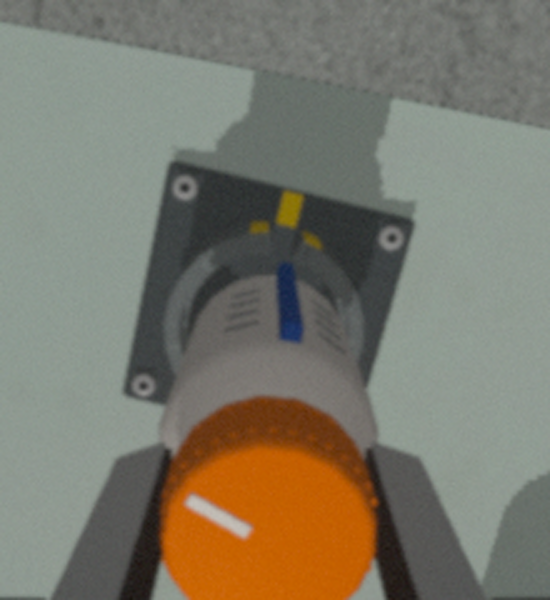

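```bash
cat > fit.py <<'E'
from h import *
from scipy.optimize import least_squares
def proj(c,P):
    q=(np.array(P)-c['M'][:3,3])@c['M'][:3,:3]; q=q*[1,-1,-1]
    return cv2.projectPoints(q,np.zeros(3),np.zeros(3),c['K'],np.array(c['dist_coeffs'],float))[0].reshape(-1,2)
def place(p,L):
    x,y,th=p; a,b=np.cos(th),np.sin(th); L=np.array(L,float); return np.c_[x+a*L[:,0]-b*L[:,1],y+b*L[:,0]+a*L[:,1],L[:,2]]
def fit(c,L,px,p0,n=None):
    f=lambda p:(proj(c,place(p,L))-px).ravel()
    r=least_squares(f,p0); return r.x,r.fun.reshape(-1,2).round(1).tolist()
E
python3 - <<'E'
from fit import *
import pickle
c=pickle.load(open('w3.pkl','rb')); f=lambda p: np.array(p,float)/2.5+[210,60]-0.3
h=58
print('base',fit(c,[[-h,h,8],[-h,-h,8],[h,h,8]][0:0]+[[-h,-h,8],[-h,h,8]],f([[174,161],[413,218]]),[460,119,-.04]))
print('base+mark',fit(c,[[-h,-h,8],[-h,h,8],[-50,0,8],[h*(117/116.),-h,8]][:3],f([[174,161],[413,218],[290,210]]),[460,119,-.04]))
zb=70
print('bottle',fit(c,[[-36,0,zb+1],[-36,0,zb+97],[0,0,zb+151]],f([[286,264],[291,341],[270,527]]),[460,119,-.04]))
print(p2w(c,f([[292,192],[287,228]]),8), p2w(c,f([[259,229],[314,242]]),40),p2w(c,f([[125,393]]),8))
E
```

```text
base (array([ 4.61191832e+02,  1.19347473e+02, -4.50642904e-02]), [[-2.0, -0.4], [2.1, 0.6]])
base+mark (array([ 4.61604354e+02,  1.19310090e+02, -4.52328566e-02]), [[-2.1, -0.0], [1.9, 0.9], [0.2, -0.7]])
bottle (array([ 4.62058835e+02,  1.20391438e+02, -1.90516437e-02]), [[0.2, -0.6], [1.4, -7.0], [-1.2, 6.6]])
[[404.4169558  120.86537327   8.        ]
 [420.76593448 121.72552469   8.        ]] [[419.43869066 108.80783294  40.        ]
 [420.54487238 132.48319045  40.        ]] [[513.6736206   59.38358012   8.        ]]
```

```bash
python3 - <<'E'
from fit import *
import pickle
c=pickle.load(open('w3.pkl','rb')); f=lambda p: np.array(p,float)/2.5+[210,60]-0.3
h=58;zb=70
for cy in (540,547):
  print('bottle',fit(c,[[-36,0,zb+1],[-36,0,zb+97],[0,0,zb+151]],f([[286,264],[291,341],[270,cy]]),[460,119,-.04]))
print('ribonly',fit(c,[[-36,0,zb+1],[-36,0,zb+97]],f([[286,264],[291,341]]),[460,119,-.04]))
print('bottom',fit(c,[[-36,0,zb+1],[0,0,zb+151]],f([[286,264],[270,545]]),[460,119,-.04]))
for p in ([461,119.5,-.02],[460,119.5,-.02]):
  print((proj(c,place(p,[[-36,0,zb+1],[-36,0,zb+97],[-24,0,zb+151],[24,0,zb+151],[0,-24,zb+151],[0,24,zb+151],[0,0,zb+151]]))-[210,60])*2.5)
E
```

```text
bottle (array([ 4.63498914e+02,  1.20966473e+02, -2.01885570e-03]), [[-0.1, 0.8], [0.9, -5.0], [-0.6, 3.9]])
bottle (array([4.64273167e+02, 1.21256321e+02, 6.01000928e-03]), [[-0.3, 1.6], [0.7, -3.9], [-0.4, 2.4]])
ribonly (array([ 4.65192693e+02,  1.16041530e+02, -1.40074281e-01]), [[-0.5, 2.9], [0.4, -2.1]])
bottom (array([4.62415024e+02, 1.21104146e+02, 2.48987980e-03]), [[0.1, -0.3], [-0.0, 0.2]])
[[284.04265546 258.56846364]
 [291.28763115 318.37189092]
 [286.52007288 436.29510125]
 [241.48156527 630.86657912]
 [152.89428117 517.28385551]
 [371.34887865 557.61444139]
 [263.05711317 537.75550508]]
[[284.53736796 256.01773908]
 [292.0074781  314.78801168]
 [287.44575734 431.85834796]
 [242.25704012 627.12958521]
 [153.55389531 513.14348678]
 [372.37621986 553.61433471]
 [263.90456136 533.6835797 ]]
```

play_rows(
  translation=[
    [-0.0015,-0.0017,0],
    [-0.0015,-0.0017,-0.01],
    [-0.0015,-0.0017,-0.02],
    [-0.0015,-0.0017,-0.026],
    [-0.0015,-0.0017,-0.028],
    [-0.0015,-0.0017,-0.028],
  ],
  yaw=[-0.045,-0.045,-0.045,-0.045,-0.045,-0.045],
)

```text
clock: 6.05
eef_pos: [458.4, 117.4, 165.4]
eef_rot: [3.142, -0.0, -2.999]
wrist_force: [-0.7, -0.4, -0.3]
finger_gap: 47.1
finger_force: 30.0
```

```bash
python3 - <<'E'
from fit import *
import pickle
c=cam('wrist'); pickle.dump(c,open('w4.pkl','wb')); im=c['pixels']
s=telemetry.read_state(); print(s['clock'],s['eef_pos'],s['eef_rot'][2],s['wrist_force'],s['moment'])
a=cv2.resize(im[60:210,230:410],None,fx=4,fy=4,interpolation=2); cv2.imwrite('pics/w4.png',a[:,:,::-1])
E
```

```text
6.1 [458.47149503 117.43810865 165.59769399] -2.999327033553313 [-0.39104809 -0.36713737 -2.65571808] [ 0.05560499 -0.08862922  0.00413444]
```

View pics/w4.png

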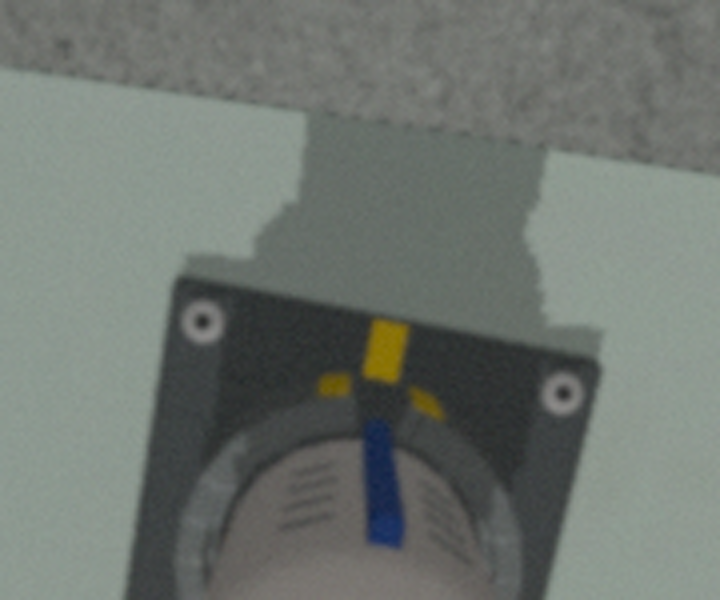

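play_rows(
  translation=[
    [0,0,-0.006],
    [0,0,-0.012],
    [0,0,-0.018],
    [0,0,-0.024],
    [0,0,-0.024],
  ],
  yaw=[0,0,0,0,0],
)

```text
clock: 6.72
eef_pos: [458.1, 117.4, 140.9]
eef_rot: [-3.142, -0.001, -2.999]
wrist_force: [-0.1, -0.8, -1.8]
finger_gap: 47.3
finger_force: 30.0
```

play_rows(
  translation=[
    [0,0,-0.005],
    [0,0,-0.008],
    [0,0,-0.01],
    [0,0,-0.011],
    [0,0,-0.011],
  ],
  yaw=[0,0,0,0,0],
)

```text
clock: 7.35
eef_pos: [458.9, 117.5, 131.3]
eef_rot: [3.142, 0.002, -2.999]
wrist_force: [-2.4, -0.8, 7.0]
finger_gap: 47.1
finger_force: 30.0
```

```bash
python3 - <<'E'
from fit import *
import pickle
c=cam('wrist'); pickle.dump(c,open('w5.pkl','wb')); im=c['pixels']
s=telemetry.read_state(); print(s['clock'],s['eef_pos'],s['eef_rot'][2],s['wrist_force'],s['moment'])
a=cv2.resize(im[60:210,230:410],None,fx=4,fy=4,interpolation=2); cv2.imwrite('pics/w5.png',a[:,:,::-1])
E
```

```text
7.4 [458.84985683 117.50065395 131.29150572] -2.999377431265831 [-2.4157328   0.27491169  7.71277552] [-0.03192935  0.36874994 -0.02128312]
```

View pics/w5.png

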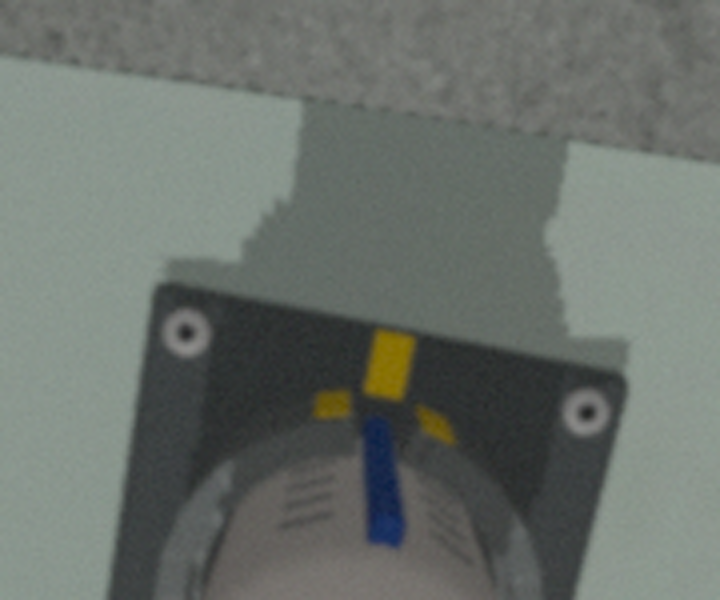

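play_rows(
  translation=[
    [0,0,0],
    [0,0,-0.0001],
    [0,0,-0.0002],
    [0,0,-0.0003],
    [0,0,-0.0004],
    [0,0,-0.0005],
    [0,0,-0.0006],
    [0,0,-0.0006],
    [0,0,-0.0006],
  ],
  yaw=[-0.14,-0.28,-0.42,-0.56,-0.7,-0.84,-0.98,-1.05,-1.05],
)

```text
clock: 8.52
eef_pos: [459.2, 117.6, 130.7]
eef_rot: [3.139, 0.001, 2.233]
wrist_force: [1.8, 0.0, 5.7]
finger_gap: 47.2
finger_force: 30.0
```

```bash
cat > st.py <<'E'
from h import *
s=telemetry.read_state(); print(s['clock'],s['eef_pos'],s['eef_rot'][2],s['wrist_force'],s['moment'],s['effort'][5],s['joints'][5])
E
python3 st.py
```

```text
8.525 [459.22734598 117.64073162 130.73971106] 2.2333506354506145 [1.77419707 0.01516579 5.67588825] [ 0.15102032 -0.26489282  0.00937086] 0.6805520877242088 -0.4892154010010345
```

play_rows(
  translation=[
    [0,0,0],
    [0,0,-0.0001],
    [0,0,-0.0001],
  ],
  yaw=[-0.08,-0.16,-0.16],
)

```text
clock: 8.9
eef_pos: [459.3, 117.7, 130.7]
eef_rot: [3.139, 0.001, 2.073]
wrist_force: [1.6, 2.8, 5.9]
finger_gap: 47.2
finger_force: 30.0
```

```bash
python3 st.py
```

```text
8.9 [459.3088306  117.71142296 130.67816689] 2.0733780167426348 [1.55703524 2.81009749 5.91552668] [ 0.24917859 -0.34236311  0.04093968] 0.6846270337700844 -0.3292497500964489
```

play_rows(
  translation=[
    [0,0,0],
    [0,0,-0.0001],
    [0,0,-0.0001],
  ],
  yaw=[-0.06,-0.12,-0.12],
)

```text
clock: 9.28
eef_pos: [459.5, 117.7, 130.7]
eef_rot: [3.138, 0.001, 1.954]
wrist_force: [2.8, 1.2, 5.3]
finger_gap: 47.4
finger_force: 30.0
```

```bash
python3 st.py
```

```text
9.275 [459.49809003 117.67300878 130.68372507] 1.9540655205655 [2.83402372 1.18556875 5.34003946] [ 0.19990005 -0.56398694  0.27081811] 0.8066852577030659 -0.20983977651648786
```

play_rows(
  translation=[
    [0,0,0],
    [0,0,0],
    [0,0,0],
  ],
  yaw=[-0.04,-0.07,-0.07],
)

```text
clock: 9.65
eef_pos: [459.6, 117.8, 130.7]
eef_rot: [3.138, 0.001, 1.886]
wrist_force: [3.3, 2.1, 6.3]
finger_gap: 47.3
finger_force: 30.0
```

```bash
python3 st.py
```

```text
9.65 [459.56061653 117.8479535  130.70729036] 1.8858072130235695 [3.29332305 2.09417359 6.26907817] [ 0.51532468 -0.69017735  1.12876757] 1.4128843322396278 -0.14120153698544388
```

play_rows(
  translation=[
    [0,0,0],
    [0,0,0],
    [0,0,0.0002],
    [0,0,0.0003],
    [0,0,0.0004],
    [0,0,0.0005],
    [0,0,0.0006],
    [0,0,0.0007],
    [0,0,0.0008],
    [0,0,0.0009],
    [0,0,0.001],
    [0,0,0.001],
  ],
  yaw=[0,0.14,0.3,0.46,0.62,0.78,0.94,1.1,1.26,1.42,1.62,1.62],
)

```text
clock: 11.15
eef_pos: [459.0, 117.5, 131.4]
eef_rot: [-3.141, 0.002, -2.776]
wrist_force: [-0.7, 1.4, 5.5]
finger_gap: 47.5
finger_force: 30.0
```

play_rows(
  translation=[
    [0,0,0],
    [0,0,0],
    [0,0,0],
  ],
  yaw=[0,0,0],
)

```text
clock: 11.52
eef_pos: [459.0, 117.5, 131.4]
eef_rot: [-3.141, 0.002, -2.779]
wrist_force: [1.2, 0.1, 4.2]
finger_gap: 46.7
finger_force: 30.0
```

```bash
python3 st.py; python3 - <<'E'
from h import *
c=cam('wrist'); cv2.imwrite('pics/w6.png',cv2.resize(c['pixels'][60:300,210:430],None,fx=2.5,fy=2.5)[:,:,::-1])
E
```

```text
11.525 [459.02667352 117.48365096 131.38908432] -2.7785768295687467 [1.20314224 0.11629362 4.15404323] [ 0.01040325 -0.10922095  0.01204492] 0.05547444219700992 -1.7604615838745883
```

View pics/w6.png

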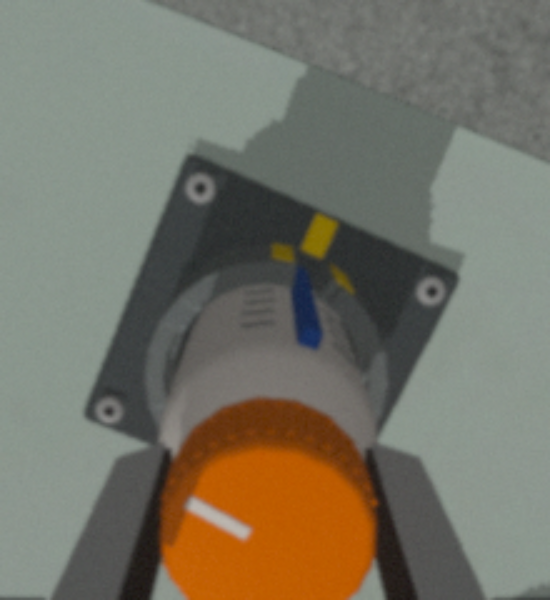

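```bash
python3 -c "
from cell import manip; print(manip.sign_off())"
```

```text
the job is handed in; nothing more can be done
None
```

I handed the job in at about 11.5 s: the bottle is down in the locking base with its rib in the slot, the cap was screwed to its stop and backed off about 1.57 rad, and the gripper still holds it at 30 N. No score came back; the angle comes from gripper turn and camera images.

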